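# Seat the microscope camera tube in its port and lock it with the cam lever

## Robot

A 6-joint arm with a two-finger parallel gripper is mounted at the origin on the work surface. World frame = base frame: x ahead of the robot, y to its left, z up, the work surface at z = 0. Lengths are in m, angles in degrees, forces in N, time in s.
With the tool pointing down it reaches from about 0.35 to 0.875 m from the base axis. Payload 4.2 kg.
Tool frame: the origin (TCP) lies between the finger pads; the fingertips stand 8 mm ahead of it and the grasp point (between the pads) lies 11 mm behind it; x points along the fingers, y is the direction in which the jaws open and shut, and the axes are right-handed (so a half turn about x gives the same grasp; the last joint's range is limited). The gripper opens to 87 mm and grips with 3 to 60 N. Pads are 19 mm wide; open, the fingers measure 117 mm over their backs; the gripper's body (75 mm by 190 mm) begins 51 mm behind the grasp point.
Start: joints at [-61.387, 22.042, 0.453, 0, -68.411, -14.817], TCP at [0.149, -0.607, 0.231] pointing down, gripper open.
Joint ranges: [-179.83, 179.83], [-69.29, 118.12], [-61.27, 80.66], [-181.25, 117.63], [-171.15, -9.14], [-177.46, 177.46]. Speed limits (degrees/s): [159.86, 159.86, 180, 180, 180, 180].

## Interface

Orientations are given as a 3x3 rotation matrix whose columns are the frame's x, y, z axes.
In Python, from station import r gives the robot as it stands. The module is installed in compiled form; this text tells all that it offers.
- The arm moves only by the tool move_arm, never from a script. Its argument "increments" is one flat list of numbers, 7 for each row, row after row: the turn, a rotation vector about the tool's x, y, z in degrees, then the shift along the tool's x, y, z in m, then the finger opening in m, from 0 to 0.087. A call has 1 to 12 rows; each row is the pose to reach, as a shift and turn from the pose commanded when the call began, along the tool's axes at that moment; what a row does not reach only later rows make up. A row lasts 1/12 s, in which the tool goes at most 41.7 mm and 7.16 degrees, less where a joint would pass 70% of its speed; a pose out of reach is approached as far as the arm can. A call with a gripper value outside its range is refused whole. The fingers move at their own pace and stop on an object; the grip force is fixed at half the most. Time passes only in rows, so rows that repeat a pose let the fingers close. It gives the time, the measured TCP pose, the force and the opening at its end, in the units of the state.
- r.sense(): the state, without advancing time (a new reading comes with each control period).
- r.capture(name): name is "scene" or "top" or "wrist"; returns the picture (400x640x3 uint8, red, green, blue); there is no depth.
- r.calibration(name): a dict with "fx", "fy", "cx", "cy" (pixels), "rvec" (rotation vector, rad) and "tvec" (3), from world to camera coordinates, as OpenCV has them; the wrist camera has in their place "tool_from_camera" (4x4, takes a point from camera to tool coordinates, whose origin is the TCP and whose axes are the tool frame's). Camera axes: x right, y down, z forward; pixel columns grow to the right and rows downward; lengths in m; the calibration is good to about 2 mm. A picture is of the moment at which its call begins: read the wrist's pose just before it. calibration takes no time and is no camera call.
- r.finish_job(): hands the job in, once; it reports no verdict.
The state is a dict: "time_s": time; "joints": joint angles; "joint_velocities": joint speeds; "effort": joint torques, N m; "tcp_pos": TCP position; "ee_rot": TCP orientation; "wrist_force": force on the tool from outside, world axes, zero at the start; "moment": the same for the moment, N m; "gripper_width": opening from 0.0 (shut) to 1.0 (fully open).
Only numpy, scipy, OpenCV 4.12 (cv2) and the standard library are available. Lean on these libraries where they do the work, as an engineer would, in place of code of your own. Each camera call takes 0.05 s, during which the arm holds its last target.

## Task

Slide the camera with its tube forward through the open clamp into the port until it is fully home, squeezing the spring-loaded sealing ring inside right down, but gently: never press on it with more than 30 N. Then swing the clamp's cam lever all the way over centre to its stop so that the tube is locked with the ring still squeezed, let go, and leave the other things on the table where they are.

Things in the scene. Friction and masses are not known exactly. Their poses are not given: they have to be found in the camera images.
- holder: Black rail 385 x 80 x 12 mm fixed on the table, carrying clamp, port head and camera tube. Origin on the table under the clamp's middle. x runs along the tube: the direction in which the camera slides home, towards the port; y level across the rail; z up. The clamp block is 44 mm along x, 60 along y, 100 high, with ears to 124 mm. Place and heading vary.
- camera: White camera body, 60 mm along x, 44 along y, 50 high, with a fixed aluminium tube (diameter 30, length 180 mm) on its +x face. Slides along the holder's x only, with about 5 N of drag, and stays where left. Origin at the middle of the camera body, 70 mm above the table; axes as the holder's. The tube's nose is 210 mm along +x from the origin.
- port: Port head: steel collar (outer diameter 54, bore 34, length 46 mm) on a white block 62 x 74 x 108 mm. Origin at the centre of the collar's mouth, on the tube's axis, 75 mm along x from the holder's origin. In the bore sits a black sealing ring whose face lies 8 to 33 mm behind the mouth: it differs each time and is not measured.
- ring (a joint): How far the sealing ring is squeezed in by the tube's nose: 0 free, 0.005 m bottomed. Its spring gives 0.6 N/mm, so up to 3 N on top of the tube's drag; at 5 mm it bottoms and the force climbs steeply (8 N/mm, its backing is rubber). The drag keeps it squeezed when the camera is let go.
- lever (a joint): Cam lever angle: 0 open (leaning 25 deg past upright to the holder's +y), 2.0 rad closed (level, pointing to -y, at its stop). Starts at 0 to 0.3. Turns about the holder's x axis, from +y over the top to -y. Resistance grows to some 0.6 to 0.9 N m near 1.2 rad (about 10 N at the knob) and is gone at dead centre (1.75 rad). At its stop it stays shut; left short of it, it may stay there or spring back.
- pivot (a point): Middle of the lever's pivot pin, on the clamp, 112 mm above the table, above the holder's origin.
- knob (a point): Centre of the black barrel-shaped knob at the end of the lever, 85 mm from the pivot: a cylinder of diameter 22 mm and length 26 mm with flat ends, its axis along the holder's x. Easily pushed over; pinched, it turns and creeps between the fingers. The lever's shaft is 10 mm thick.
- jar_center (a point): Middle of a small capped jar, diameter 52 mm, height 65 mm, standing loose near the port. Leave alone.
- slide_box_center (a point): Middle of a loose flat box for glass slides, 87 x 62 x 38 mm. Leave alone.
- screwdriver_grip (a point): Handle of a loose screwdriver 160 mm long lying on the table. Leave alone.

How it is judged:
By the outcome, as a careful person would: the job done as asked, in the order asked, and still so for the second after the job is handed in, with the robot touching nothing.
It also fails if it takes over 61 s, if anything falls off the work surface, if the arm or the gripper's body presses on something with over 40 N, if the wrist force passes 120 N, or if a joint passes its speed limit or range.

## Working session

There is one attempt and no reset: what is moved stays moved. The work goes in short steps, Python scripts to look and compute and a tool call to move; the robot and the scene stay as the last step left them, time stands still between calls to the robot, and variables do not carry over. Pictures are saved under pics/ and viewed, and the job is handed in when it is done.

Besides the shell and the picture viewer there is one more tool, called as name(argument=value, ...) on one line, values as JSON. move_arm: Moves the arm, as the interface text tells. Its arguments: {"type":"object","properties":{"increments":{"type":"array","items":{"type":"number"}}},"required":["increments"]}

```bash
mkdir -p pics; cat > h.py <<'E'
import numpy as np, cv2
from station import r
def save(n,name):
    im=r.capture(n); cv2.imwrite(f'pics/{name}.png',im[:,:,::-1]); return im
def cam(n):
    c=r.calibration(n); K=np.array([[c['fx'],0,c['cx']],[0,c['fy'],c['cy']],[0,0,1.]])
    R=cv2.Rodrigues(np.array(c['rvec'],float))[0]; t=np.array(c['tvec'],float).ravel(); return K,R,t
def ray(n,px):
    K,R,t=cam(n); d=R.T@np.linalg.inv(K)@np.array([px[0],px[1],1.]); o=-R.T@t; return o,d/np.linalg.norm(d)
def plane(n,px,z):
    o,d=ray(n,px); return o+d*(z-o[2])/d[2]
def tri(*obs):
    A=np.zeros((3,3));b=np.zeros(3)
    rs=[ray(n,p) for n,p in obs]
    for o,d in rs:
        P=np.eye(3)-np.outer(d,d);A+=P;b+=P@o
    x=np.linalg.solve(A,b); return x,[np.linalg.norm((np.eye(3)-np.outer(d,d))@(x-o)) for o,d in rs]
def proj(n,X):
    K,R,t=cam(n); p=K@(R@np.array(X,float)+t); return p[:2]/p[2]
E
python3 - <<'E'
from h import *
np.set_printoptions(precision=4,suppress=True)
s=r.sense(); print({k:np.round(v,4).tolist() for k,v in s.items()})
for n in('scene','top'): save(n,n+'0'); K,R,t=cam(n); print(n,-R.T@t,R[2],K[0,0])
save('wrist','wrist0'); print(r.calibration('wrist'))
E
```

```text
{'time_s': 0.0, 'joints': [-61.3859, 22.0909, 0.3797, -0.0286, -68.41, -14.8155], 'joint_velocities': [0.0218, 0.069, -0.0327, -0.0018, -0.04, 0.0192], 'effort': [-0.0011, -39.067, 18.7404, 4.22, 0.011, -0.0002], 'tcp_pos': [0.1489, -0.6064, 0.2295], 'ee_rot': [[-0.0006, -0.2383, 0.9712], [0.0021, 0.9712, 0.2383], [-1.0, 0.0022, -0.0001]], 'wrist_force': [0.0434, -0.2533, -0.2864], 'moment': [-0.0231, 0.0584, 0.0291], 'gripper_width': 1.0033}
scene [1.1067 0.114  0.7735] [-0.6189 -0.1106 -0.7776] 462.1409015666594
top [0.5153 0.0298 1.1314] [ 0.0691 -0.0256 -0.9973] 472.4413993475269
{'fx': 290.9280934865641, 'fy': 290.9280934865641, 'cx': 323.934423267436, 'cy': 198.95829419418473, 'tool_from_camera': array([[-0.0012, -0.3036,  0.9528, -0.1544],
       [ 1.    ,  0.0003,  0.0014, -0.0006],
       [-0.0007,  0.9528,  0.3036, -0.0841],
       [ 0.    ,  0.    ,  0.    ,  1.    ]])}
```

View pics/scene0.png

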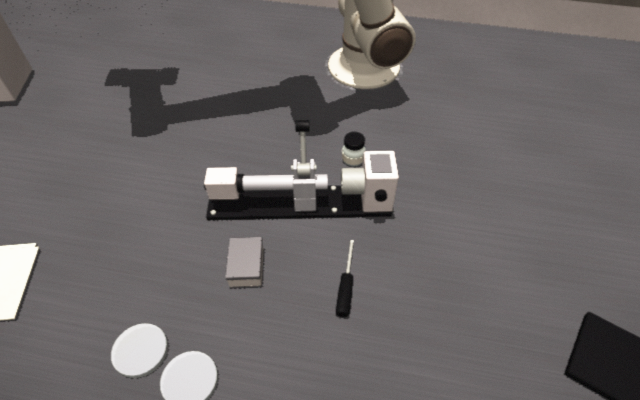

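View pics/top0.png

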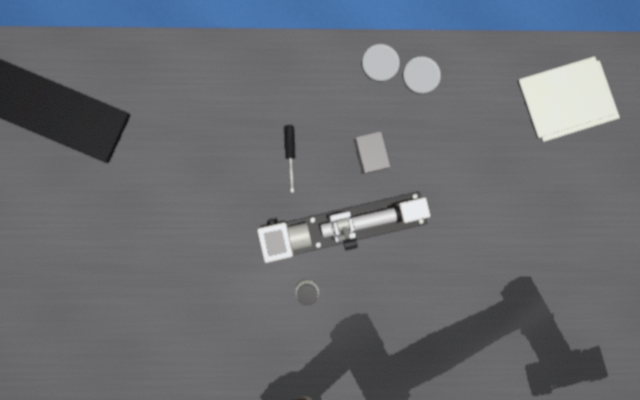

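View pics/wrist0.png

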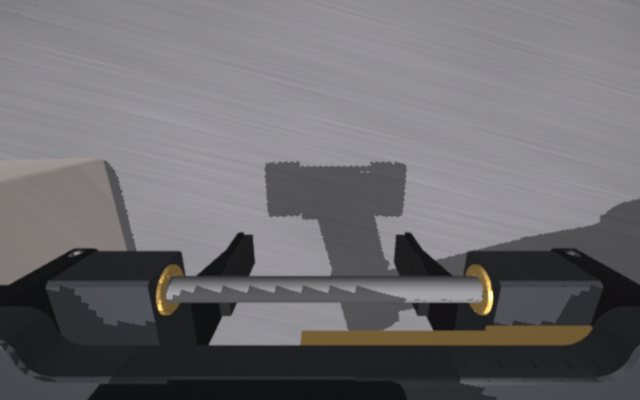

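The scene view shows the rail with the camera at about (222,183), the port at (378,180), the lever knob at (302,126) and the jar at (353,148). In the top view the camera is at (414,210), the port at (275,242), the knob at (350,244) and the jar at (307,292). I'll zoom in on both.

```bash
python3 - <<'E'
import cv2
a=cv2.imread('pics/scene0.png')[110:230,190:410]; cv2.imwrite('pics/sc1.png',cv2.resize(a,None,fx=3.6,fy=3.6,interpolation=cv2.INTER_CUBIC))
a=cv2.imread('pics/top0.png')[180:310,250:440]; cv2.imwrite('pics/tc1.png',cv2.resize(a,None,fx=4,fy=4,interpolation=cv2.INTER_CUBIC))
E
```

```text
(no output)
```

View pics/sc1.png

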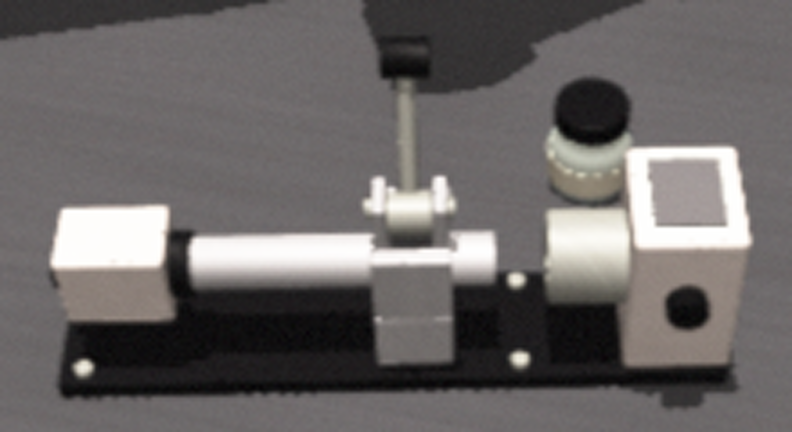

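View pics/tc1.png

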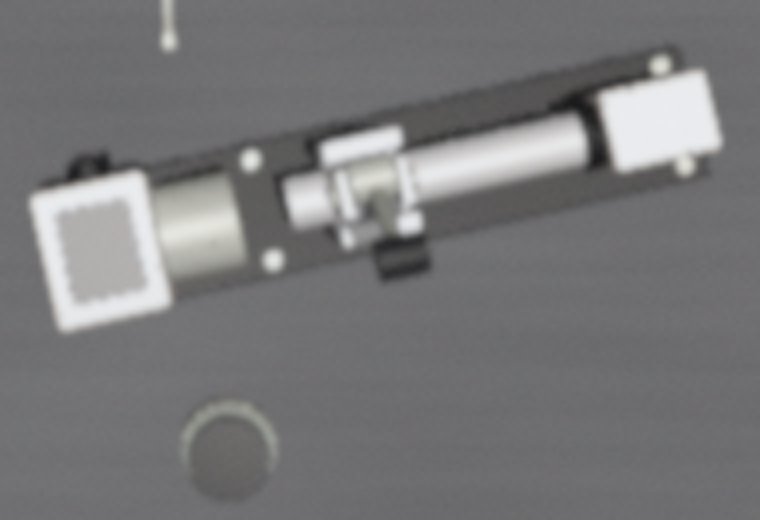

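```bash
python3 - <<'E'
from h import *
np.set_printoptions(precision=4,suppress=True)
T=lambda u,v:(u/4+250-.4,180+v/4-.4); S=lambda u,v:(190+u/3.6-.35,110+v/3.6-.35)
def pt(l,z,f,n): 
    P=np.array([plane(n,f(*p),z) for p in l]); print(n,z,P[:,:2].tolist(),P.mean(0)[:2],[np.linalg.norm(P[i]-P[i-1]).round(4) for i in range(len(P))]);return P
c=pt([(598,95),(708,72),(721,148),(614,170)],.095,T,'top')
p=pt([(32,195),(143,170),(170,302),(65,330)],.108,T,'top')
c2=pt([(63,208),(169,208),(171,268),(53,265)],.095,S,'scene')
p2=pt([(625,150),(738,148),(750,247),(636,247)],.108,S,'scene')
for a,b in((c,p),(c2,p2)):
    d=b.mean(0)-a.mean(0); print('hd',np.degrees(np.arctan2(d[1],d[0])),np.linalg.norm(d[:2]))
s1=pt([(251,159),(273,259),(660,65),(685,166)],.014,T,'top')
print([np.degrees(np.arctan2(*(s1[i]-s1[j])[1::-1])) for i,j in((0,2),(1,3))])
k=tri(('top',T(403,257)),('scene',S(406,58))); print('knob',k)
k=tri(('top',T(374,178)),('scene',S(409,207))); print('pivot',k)
print('nose top',plane('top',T(292,202),.07),'mouth',plane('top',T(240,222),.09))
print('jar',plane('top',T(230,458),.065),plane('scene',S(592,112),.065))
E
```

```text
top 0.095 [[0.5638381735187564, -0.17466385729241107], [0.5765590901687523, -0.2359215495383341], [0.5345895909018182, -0.24241287567447073], [0.522547129714771, -0.18296561035798237]] [ 0.5494 -0.209 ] [np.float64(0.0421), np.float64(0.0626), np.float64(0.0425), np.float64(0.0607)]
top 0.108 [[0.5093579593127684, 0.13479369469969874], [0.5227293525872568, 0.07516386879713806], [0.4519193263153198, 0.060423317262943844], [0.4371701526448411, 0.11660666079119052]] [0.4803 0.0967] [np.float64(0.0744), np.float64(0.0611), np.float64(0.0723), np.float64(0.0581)]
scene 0.095 [[0.5346590892182643, -0.2421876717958843], [0.5229984703892644, -0.1848523236948572], [0.564815950589819, -0.1699036865081502], [0.5753438617156671, -0.23259957160507955]] [ 0.5495 -0.2074] [np.float64(0.0418), np.float64(0.0585), np.float64(0.0444), np.float64(0.0636)]
scene 0.108 [[0.4406883859776163, 0.05745684149413735], [0.42636279348938433, 0.11971373674242185], [0.4995676196401122, 0.13390352783811396], [0.5117225343527287, 0.07399408812660524]] [0.4696 0.0963] [np.float64(0.0729), np.float64(0.0639), np.float64(0.0746), np.float64(0.0611)]
hd 102.73357707150093 0.31344691628965166
hd 104.7365677388736 0.31398108106672784
top 0.014 [[0.5298286305228587, 0.015686094766405274], [0.47106205745757623, 0.0027619005483077268], [0.585519263871072, -0.22798665411722568], [0.5254410689259239, -0.24198777552168338]] [ 0.528  -0.1129] [np.float64(0.2577), np.float64(0.0602), np.float64(0.2576), np.float64(0.0617)]
[np.float64(102.87366191983456), np.float64(102.52662026387111)]
knob (array([ 0.4788, -0.0572,  0.1896]), [np.float64(0.0004311249863656779), np.float64(0.00043112498636562965)])
pivot (array([ 0.5182, -0.0487,  0.1199]), [np.float64(8.430140494989965e-05), np.float64(8.430140494993738e-05)])
nose top [ 0.505  -0.0066  0.07  ] mouth [0.4943 0.0227 0.09  ]
jar [0.3628 0.0281 0.065 ] [0.3694 0.0292 0.065 ]
```

Geometry so far: the holder heading is about 102.7°, the camera body is at (0.549, -0.208), and the knob is at (0.479, -0.057, 0.190). The knob is 85 mm from the pivot, as stated, which puts the lever at about 0. I'll move behind the camera with the tool turned so that the wrist camera sees its back.

move_arm(increments=[-7,0,0,0.0,0.015,0.035,0.03,-14,0,0,0.0,0.03,0.07,0.03,-21,0,0,0.01,0.045,0.11,0.03,-28,0,0,0.01,0.062,0.145,0.03,-35,0,0,0.01,0.08,0.18,0.03,-42,0,0,0.01,0.095,0.22,0.03,-49,0,0,0.01,0.11,0.255,0.03,-56,0,0,0.01,0.125,0.29,0.03,-63,0,0,0.01,0.14,0.325,0.03,-70,0,0,0.01,0.155,0.36,0.03,-77,0,0,0.01,0.17,0.395,0.03,-84,0,0,0.01,0.185,0.43,0.03])

```text
time_s: 1.15
tcp_pos: [0.5237, -0.3232, 0.2204]
ee_rot: [[-0.0, -0.99, -0.142], [0.0, -0.142, 0.99], [-1.0, 0.0, 0.0]]
wrist_force: [0.9, -0.6, 0.8]
gripper_width: 0.35
```

```bash
python3 - <<'E'
from h import *
s=r.sense();print(s['tcp_pos'],np.round(s['ee_rot'],3).tolist(),s['joints'])
E
```

```text
[ 0.52368614 -0.32316541  0.22035853] [[-0.0, -0.99, -0.142], [0.0, -0.142, 0.99], [-1.0, 0.0, 0.0]] [-1.66304752e+01  2.15199784e+01 -1.84552861e+00 -6.35514602e-03
 -6.66637760e+01  2.47905859e+01]
```

move_arm(increments=[-2.5,0,0,0.03,-0.024,0.01,0.014,-4.5,0,0,0.06,-0.048,0.019,0.014,-4.5,0,0,0.07,-0.048,0.019,0.014,-4.5,0,0,0.07,-0.048,0.019,0.014])

```text
time_s: 1.48
tcp_pos: [0.566, -0.2976, 0.1458]
ee_rot: [[-0.009, -0.977, -0.214], [0.003, -0.214, 0.977], [-1.0, 0.008, 0.005]]
wrist_force: [-0.8, -0.8, -0.2]
gripper_width: 0.181
```

```bash
python3 - <<'E'
from h import *
s=r.sense();print(s['tcp_pos'],np.round(s['ee_rot'],3).tolist(),s['wrist_force'])
save('wrist','w1')
E
```

```text
[ 0.56600637 -0.29757767  0.14584016] [[-0.009, -0.977, -0.214], [0.003, -0.214, 0.977], [-1.0, 0.008, 0.005]] [-0.82989502 -0.78437334 -0.18020883]
```

View pics/w1.png

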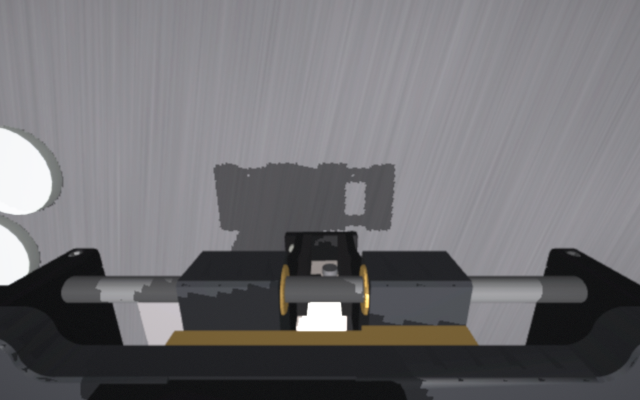

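The wrist view shows mostly the gripper itself. The camera's white top appears between the fingers at about (322,318), with the screw and rail end at (330,270). I'll descend behind the camera and close in.

move_arm(increments=[0,0,0,0.03,-0.003,0,0.014,0,0,0,0.06,-0.003,0,0.014,0,0,0,0.08,-0.003,0.0,0.014,0,0,0,0.08,-0.003,0.015,0.014,0,0,0,0.08,-0.003,0.03,0.014,0,0,0,0.08,-0.003,0.04,0.014,0,0,0,0.08,-0.003,0.04,0.014,0,0,0,0.08,-0.003,0.04,0.014])

```text
time_s: 2.2
tcp_pos: [0.5629, -0.2596, 0.0727]
ee_rot: [[0.004, -0.977, -0.214], [-0.001, -0.214, 0.977], [-1.0, -0.003, -0.002]]
wrist_force: [1.0, -0.2, 0.8]
gripper_width: 0.163
```

```bash
python3 - <<'E'
from h import *
s=r.sense();print(s['tcp_pos'],np.round(s['ee_rot'],3).tolist(),s['wrist_force'])
a=save('scene','s2'); save('top','t2')
import cv2
a=cv2.imread('pics/scene0.png')
a=cv2.imread('pics/s2.png')[110:230,190:410]; a=cv2.resize(a,None,fx=2.8,fy=2.8,interpolation=cv2.INTER_CUBIC)
b=cv2.imread('pics/t2.png')[160:260,250:470];b=cv2.resize(b,None,fx=2.8,fy=2.6)
cv2.imwrite('pics/m2.png',cv2.vconcat([a,b]))
E
```

```text
[ 0.56289792 -0.25960936  0.07273632] [[0.004, -0.977, -0.214], [-0.001, -0.214, 0.977], [-1.0, -0.003, -0.002]] [ 0.95608439 -0.1649152   0.75313856]
```

View pics/m2.png

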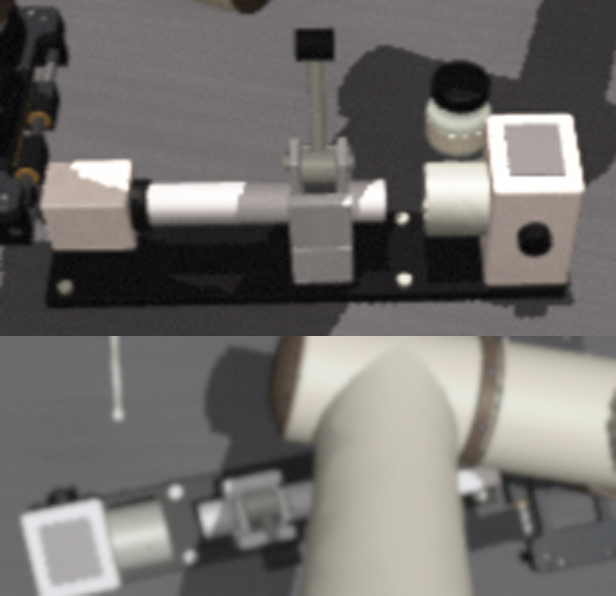

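The scene view shows the fingers about 10 mm behind the camera, level with its back face. I'll push to within the safe travel: the nose cannot reach the ring before about 36 mm of slide.

move_arm(increments=[0,0,0,0,0,0.003,0.014,0,0,0,0,0,0.006,0.014,0,0,0,0,0,0.009,0.014,0,0,0,0,0,0.012,0.014,0,0,0,0,0,0.015,0.014,0,0,0,0,0,0.018,0.014,0,0,0,0,0,0.021,0.014,0,0,0,0,0,0.024,0.014,0,0,0,0,0,0.027,0.014,0,0,0,0,0,0.03,0.014,0,0,0,0,0,0.03,0.014,0,0,0,0,0,0.03,0.014])

```text
time_s: 3.3
tcp_pos: [0.5554, -0.2307, 0.0705]
ee_rot: [[-0.0, -0.977, -0.213], [-0.001, -0.213, 0.977], [-1.0, 0.0, -0.0]]
wrist_force: [-0.4, -3.9, -1.4]
gripper_width: 0.16
```

```bash
cat > st.py <<'E'
from h import *
s=r.sense();hx=np.array([-.2198,.9755,0]);hy=np.array([-.9755,-.2198,0]);p=np.array(s['tcp_pos'])-[.5494,-.2085,0]
f=np.array(s['wrist_force'])
print(round(s['time_s'],2),'along',(p@hx).round(4),'lat',(p@hy).round(4),'z',p[2].round(4),'Fx',(f@hx).round(2),'Fy',(f@hy).round(2),'Fz',f[2].round(2),s['gripper_width'])
E
python3 st.py; python3 - <<'E'
from h import *
save('scene','s3')
a=cv2.imread('pics/s3.png')[110:230,190:410]; cv2.imwrite('pics/s3c.png',cv2.resize(a,None,fx=3.6,fy=3.6,interpolation=cv2.INTER_CUBIC))
E
```

```text
3.3 along -0.023 lat -0.001 z 0.0705 Fx -3.75 Fy 1.24 Fz -1.37 0.16020732869186577
```

View pics/s3c.png

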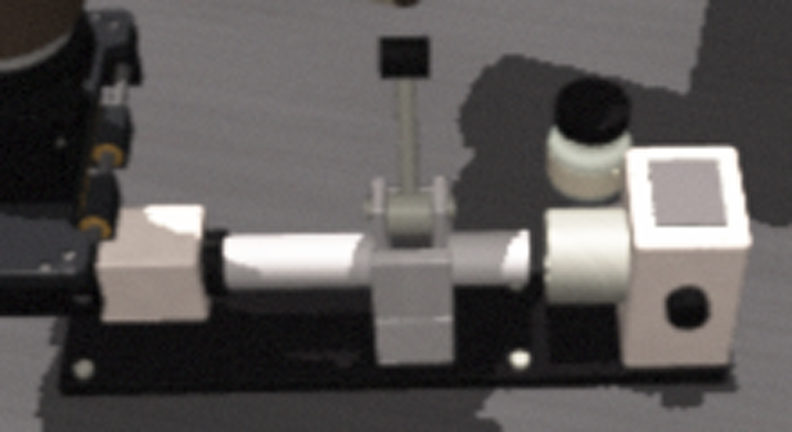

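The nose is now about 9 mm short of the collar mouth (crop x 530 against 547), and the drag reads about 4 N. I'll continue.

move_arm(increments=[0,0,0,0,0,0.0015,0.014,0,0,0,0,0,0.003,0.014,0,0,0,0,0,0.0045,0.014,0,0,0,0,0,0.006,0.014,0,0,0,0,0,0.0075,0.014,0,0,0,0,0,0.009,0.014,0,0,0,0,0,0.0105,0.014,0,0,0,0,0,0.012,0.014,0,0,0,0,0,0.0135,0.014,0,0,0,0,0,0.015,0.014,0,0,0,0,0,0.0155,0.014,0,0,0,0,0,0.016,0.014])

```text
time_s: 4.35
tcp_pos: [0.5519, -0.2152, 0.0705]
ee_rot: [[-0.001, -0.977, -0.213], [-0.001, -0.213, 0.977], [-1.0, 0.001, -0.0]]
wrist_force: [-1.0, -5.9, -1.5]
gripper_width: 0.162
```

```bash
python3 st.py
```

```text
4.35 along -0.0071 lat -0.0009 z 0.0705 Fx -5.53 Fy 2.22 Fz -1.51 0.162250989899441
```

move_arm(increments=[0,0,0,0,0,0.0015,0.014,0,0,0,0,0,0.003,0.014,0,0,0,0,0,0.0045,0.014,0,0,0,0,0,0.006,0.014,0,0,0,0,0,0.006,0.014,0,0,0,0,0,0.006,0.014])

```text
time_s: 4.85
tcp_pos: [0.5505, -0.2091, 0.0705]
ee_rot: [[-0.001, -0.977, -0.213], [-0.0, -0.213, 0.977], [-1.0, 0.001, 0.0]]
wrist_force: [-1.4, -5.2, -1.7]
gripper_width: 0.163
```

move_arm(increments=[0,0,0,0,0,0.001,0.014,0,0,0,0,0,0.002,0.014,0,0,0,0,0,0.002,0.014,0,0,0,0,0,0.002,0.014])

```text
time_s: 5.18
tcp_pos: [0.5501, -0.2073, 0.0705]
ee_rot: [[-0.001, -0.977, -0.213], [-0.0, -0.213, 0.977], [-1.0, 0.001, -0.0]]
wrist_force: [0.1, -5.3, -1.3]
gripper_width: 0.159
```

```bash
python3 st.py
```

```text
5.18 along 0.0011 lat -0.0009 z 0.0705 Fx -5.24 Fy 1.08 Fz -1.35 0.15914268842929538
```

move_arm(increments=[0,0,0,0,0,0.001,0.014,0,0,0,0,0,0.002,0.014,0,0,0,0,0,0.003,0.014,0,0,0,0,0,0.003,0.014,0,0,0,0,0,0.003,0.014])

```text
time_s: 5.6
tcp_pos: [0.5495, -0.2047, 0.0705]
ee_rot: [[-0.001, -0.977, -0.213], [-0.001, -0.213, 0.977], [-1.0, 0.001, -0.001]]
wrist_force: [-0.7, -6.6, -1.2]
gripper_width: 0.16
```

move_arm(increments=[0,0,0,0,0,0.001,0.014,0,0,0,0,0,0.002,0.014,0,0,0,0,0,0.002,0.014,0,0,0,0,0,0.002,0.014])

```text
time_s: 5.93
tcp_pos: [0.5492, -0.2035, 0.0705]
ee_rot: [[-0.0, -0.977, -0.213], [-0.002, -0.213, 0.977], [-1.0, 0.001, -0.002]]
wrist_force: [-0.4, -10.1, -1.7]
gripper_width: 0.16
```

move_arm(increments=[0,0,0,0,0,0.001,0.014,0,0,0,0,0,0.001,0.014,0,0,0,0,0,0.001,0.014])

```text
time_s: 6.18
tcp_pos: [0.5492, -0.2031, 0.0705]
ee_rot: [[-0.0, -0.977, -0.214], [-0.002, -0.214, 0.977], [-1.0, 0.001, -0.002]]
wrist_force: [0.3, -12.8, -2.7]
gripper_width: 0.161
```

```bash
python3 st.py
```

```text
6.18 along 0.0053 lat -0.0009 z 0.0705 Fx -12.54 Fy 2.48 Fz -2.67 0.16096316848702985
```

The force rose slowly from 5 N to about 8 N over roughly 5 mm, then climbed at about 7 N/mm. So the ring has bottomed, at 12.5 N, with the nose about 17 mm in. I'll back off and rise.

move_arm(increments=[0,0,0,0,0,-0.001,0.014,0,0,0,0,0,-0.003,0.014,0,0,0,0,0,-0.008,0.014,0,0,0,0,0,-0.02,0.014,0,0,0,0,0,-0.04,0.014,0,0,0,-0.02,0,-0.05,0.014,0,0,0,-0.06,0,-0.05,0.014,0,0,0,-0.1,0,-0.05,0.03,0,0,0,-0.14,0,-0.05,0.05,0,0,0,-0.17,0,-0.05,0.06,0,0,0,-0.18,0,-0.05,0.06,0,0,0,-0.18,0,-0.05,0.06])

```text
time_s: 7.18
tcp_pos: [0.5617, -0.2505, 0.2547]
ee_rot: [[0.008, -0.977, -0.213], [-0.001, -0.213, 0.977], [-1.0, -0.008, -0.003]]
wrist_force: [-0.2, 0.0, -1.0]
gripper_width: 0.451
```

```bash
python3 st.py; python3 - <<'E'
from h import *
s=r.sense();print(np.round(s['ee_rot'],4).tolist(),s['tcp_pos'],s['joints'])
save('scene','s4');save('top','t4')
a=cv2.imread('pics/s4.png')[110:230,190:410]; a=cv2.resize(a,None,fx=2.8,fy=2.8,interpolation=cv2.INTER_CUBIC)
b=cv2.imread('pics/t4.png')[160:260,250:470];b=cv2.resize(b,None,fx=2.8,fy=2.6)
cv2.imwrite('pics/m4.png',cv2.vconcat([a,b]))
E
```

```text
7.18 along -0.0437 lat -0.0027 z 0.2547 Fx 0.07 Fy 0.2 Fz -1.05 0.4507442126526038
[[0.0083, -0.977, -0.2132], [-0.0015, -0.2132, 0.977], [-1.0, -0.0078, -0.0032]] [ 0.56168128 -0.25052574  0.25467577] [-8.97378643e+00  1.99703431e+01  8.11445111e-01  9.53286433e-03
 -7.03601416e+01  2.12789313e+01]
```

View pics/m4.png

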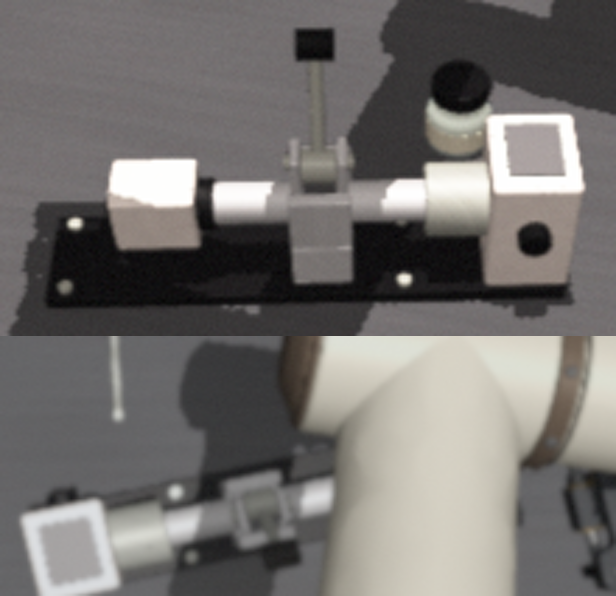

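The camera stayed home: the nose is inside the collar (crop x 425, y 205) and the knob is unmoved at (315,43). Next I'll turn the tool so the jaws lie along the holder's x, and go above the knob.

move_arm(increments=[7,0,0,0,0.003,0.017,0.055,14,0,0,0,0.007,0.034,0.055,21,0,0,0,0.01,0.051,0.055,28,0,0,0,0.013,0.069,0.055,35,0,0,0,0.017,0.086,0.055,42,0,0,0,0.02,0.103,0.055,49,0,0,0,0.023,0.12,0.055,56,0,0,0,0.027,0.138,0.055,63,0,0,0,0.03,0.155,0.055,70,0,0,0,0.033,0.172,0.055,77,0,0,0,0.037,0.189,0.055,84,0,0,0,0.04,0.206,0.055])

```text
time_s: 8.28
tcp_pos: [0.4751, -0.0565, 0.2479]
ee_rot: [[-0.006, -0.308, 0.951], [-0.0, 0.951, 0.308], [-1.0, 0.001, -0.005]]
wrist_force: [0.4, 1.0, 0.1]
gripper_width: 0.63
```

move_arm(increments=[5.6,0,0,0,0,0,0.055,5.6,0,0,0,0,0,0.055,5.6,0,0,0,0,0,0.055])

```text
time_s: 8.53
tcp_pos: [0.4761, -0.0571, 0.2488]
ee_rot: [[-0.004, -0.223, 0.975], [-0.0, 0.975, 0.223], [-1.0, 0.0, -0.004]]
wrist_force: [0.4, -0.5, -0.5]
gripper_width: 0.63
```

```bash
python3 st.py; python3 - <<'E'
from h import *
s=r.sense();print(np.round(s['ee_rot'],4).tolist(),s['tcp_pos'],s['joints'])
save('wrist','w5');save('scene','s5')
E
```

```text
8.53 along 0.1638 lat 0.0382 z 0.2488 Fx -0.62 Fy -0.3 Fz -0.46 0.6300731702797758
[[-0.0037, -0.2227, 0.9749], [-0.0003, 0.9749, 0.2227], [-1.0, 0.0005, -0.0036]] [ 0.47611164 -0.0570583   0.24875599] [ 1.26144741e+01  7.01916633e+00 -1.73401850e+01 -2.96774223e-02
 -6.58497402e+01 -8.97373846e+01]
```

View pics/w5.png

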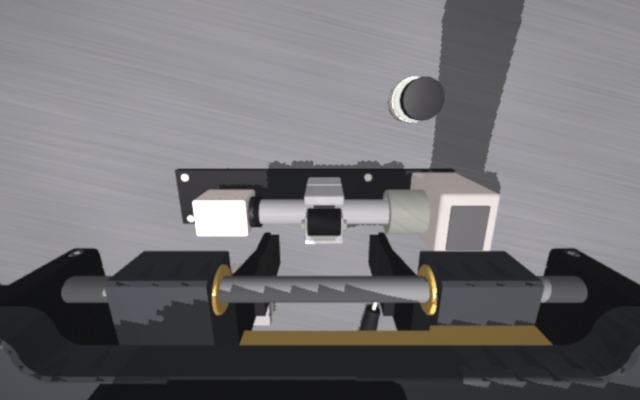

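View pics/s5.png

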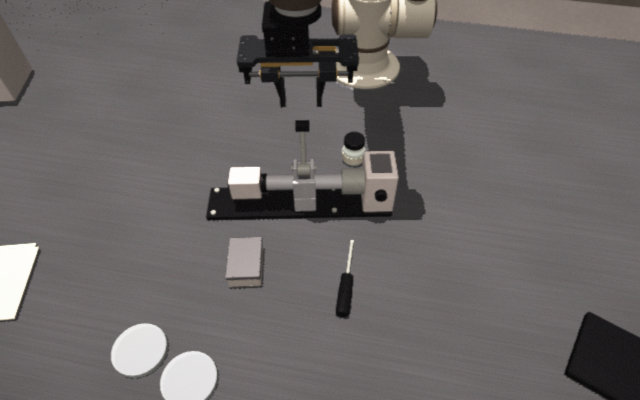

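In the wrist view the knob at (324,222) is centred between the fingers, and its ray agrees with the triangulated position to about 1 mm. I'll descend and pinch its flat ends.

move_arm(increments=[0,0,0,0.03,0,0.002,0.055,0,0,0,0.06,0,0.003,0.055,0,0,0,0.07,0,0.003,0.055,0,0,0,0.07,0,0.003,0.055,0,0,0,0.07,0,0.003,0.04,0,0,0,0.07,0,0.003,0.03,0,0,0,0.07,0,0.003,0.02,0,0,0,0.07,0,0.003,0.02,0,0,0,0.07,0,0.003,0.02,0,0,0,0.07,0,0.003,0.02])

```text
time_s: 9.47
tcp_pos: [0.48, -0.0564, 0.1812]
ee_rot: [[0.001, -0.22, 0.976], [0.0, 0.976, 0.22], [-1.0, 0.0, 0.001]]
wrist_force: [0.2, 0.7, 0.9]
gripper_width: 0.296
```

```bash
python3 st.py; python3 - <<'E'
from h import *
save('wrist','w6');save('scene','s6')
a=cv2.imread('pics/s6.png')[30:230,190:410]; a=cv2.resize(a,None,fx=1.5,fy=1.5)
b=cv2.imread('pics/w6.png')[150:350,200:450];b=cv2.resize(b,(330,300))
cv2.imwrite('pics/m6.png',cv2.hconcat([a,b]))
E
```

```text
9.47 along 0.1636 lat 0.0343 z 0.1812 Fx 0.64 Fy -0.31 Fz 0.95 0.2964796526883008
```

View pics/m6.png

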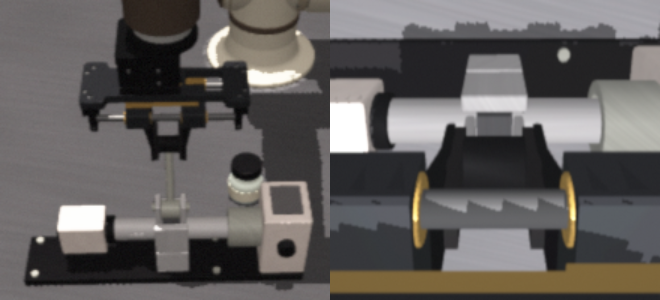

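The opening reads 26 mm, which matches the knob length, so it is gripped. Now I'll follow the arc over the top.

move_arm(increments=[0,0,0,-0.002,0,0.005,0.02,0,0,0,-0.004,0,0.01,0.02,0,0,0,-0.0067,0,0.0207,0.02,0,0,0,-0.0079,0,0.0318,0.02,0,0,0,-0.0077,0,0.0429,0.02,0,0,0,-0.006,0,0.0539,0.02,0,0,0,-0.0029,0,0.0646,0.02,0,0,0,0.0,0,0.0714,0.02,0,0,0,0.0034,0,0.078,0.02,0,0,0,0.0034,0,0.078,0.02])

```text
time_s: 10.4
tcp_pos: [0.5553, -0.0393, 0.1772]
ee_rot: [[-0.005, -0.22, 0.975], [-0.001, 0.975, 0.22], [-1.0, -0.0, -0.005]]
wrist_force: [-4.8, 1.1, 5.5]
gripper_width: 0.295
```

```bash
python3 st.py; python3 - <<'E'
from h import *
save('wrist','w7');save('scene','s7')
a=cv2.imread('pics/s7.png')[30:230,190:410]; a=cv2.resize(a,None,fx=1.5,fy=1.5)
b=cv2.imread('pics/w7.png')[150:350,200:450];b=cv2.resize(b,(330,300))
cv2.imwrite('pics/m7.png',cv2.hconcat([a,b]))
E
```

```text
10.4 along 0.1637 lat -0.0429 z 0.1772 Fx 2.13 Fy 4.41 Fz 5.47 0.29538653668700987
```

View pics/m7.png

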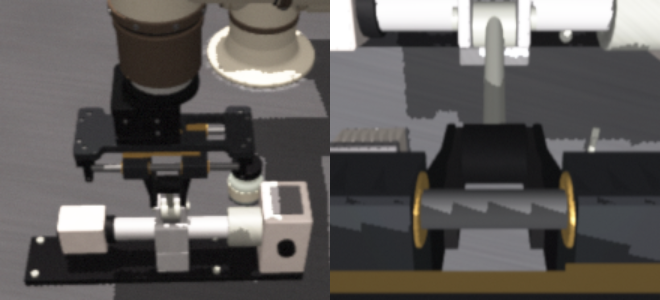

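The lever is past upright at about -30°, still pinched, with moderate forces of about 7 N. I'll carry on down the arc.

move_arm(increments=[0,0,0,0.004,0,0.0063,0.02,0,0,0,0.0085,0,0.0121,0.02,0,0,0,0.0135,0,0.0176,0.02,0,0,0,0.019,0,0.0226,0.02,0,0,0,0.0248,0,0.0271,0.02,0,0,0,0.0311,0,0.0311,0.02,0,0,0,0.0377,0,0.0345,0.02,0,0,0,0.0445,0,0.0374,0.02,0,0,0,0.0516,0,0.0396,0.02,0,0,0,0.0588,0,0.0412,0.02,0,0,0,0.0588,0,0.0412,0.02])

```text
time_s: 11.42
tcp_pos: [0.5997, -0.0292, 0.1172]
ee_rot: [[0.007, -0.221, 0.975], [0.001, 0.975, 0.221], [-1.0, -0.0, 0.007]]
wrist_force: [8.1, 1.9, -6.9]
gripper_width: 0.288
```

```bash
python3 st.py; python3 - <<'E'
from h import *
save('wrist','w8');save('scene','s8')
a=cv2.imread('pics/s8.png')[30:230,190:410]; a=cv2.resize(a,None,fx=1.5,fy=1.5)
b=cv2.imread('pics/w8.png')[150:350,200:450];b=cv2.resize(b,(330,300))
cv2.imwrite('pics/m8.png',cv2.hconcat([a,b]))
E
```

```text
11.42 along 0.1638 lat -0.0884 z 0.1172 Fx 0.05 Fy -8.33 Fz -6.92 0.28785921835586326
```

View pics/m8.png

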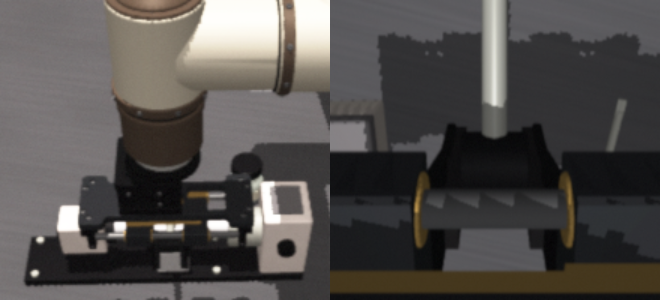

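move_arm(increments=[0,0,0,0.005,0,-0.001,0.02,0,0,0,0.01,0,-0.002,0.02,0,0,0,0.014,0,-0.003,0.02,0,0,0,0.017,0,-0.003,0.02,0,0,0,0.017,0,-0.003,0.02])

```text
time_s: 11.93
tcp_pos: [0.6015, -0.029, 0.105]
ee_rot: [[0.019, -0.223, 0.975], [0.002, 0.975, 0.223], [-1.0, -0.002, 0.019]]
wrist_force: [8.7, 5.3, 8.8]
gripper_width: 0.292
```

```bash
python3 st.py
```

```text
11.93 along 0.1637 lat -0.0903 z 0.105 Fx 3.24 Fy -9.65 Fz 8.78 0.2918409620527701
```

An upward reaction of about 9 N suggests the stop. I'll release, rise, and look.

move_arm(increments=[0,0,0,0.014,0,-0.002,0.03,0,0,0,0.014,0,-0.002,0.04,0,0,0,0.014,0,-0.002,0.055,0,0,0,0.014,0,-0.002,0.055,0,0,0,0.0,0,0,0.055,0,0,0,-0.04,0,0,0.055,0,0,0,-0.08,0,0,0.055,0,0,0,-0.08,0,0,0.03,0,0,0,-0.08,0,0,0.0,0,0,0,-0.08,0,0,0.0])

```text
time_s: 12.77
tcp_pos: [0.5927, -0.0311, 0.1812]
ee_rot: [[-0.0, -0.219, 0.976], [0.0, 0.976, 0.219], [-1.0, 0.0, -0.0]]
wrist_force: [-0.8, 0.1, -1.3]
gripper_width: 0.479
```

```bash
python3 st.py; python3 - <<'E'
from h import *
save('wrist','w9');save('scene','s9');save('top','t9')
a=cv2.imread('pics/s9.png')[30:230,190:410]; a=cv2.resize(a,None,fx=1.5,fy=1.5)
b=cv2.imread('pics/w9.png')[100:350,150:500];b=cv2.resize(b,(420,300))
cv2.imwrite('pics/m9.png',cv2.hconcat([a,b]))
E
```

```text
12.77 along 0.1635 lat -0.0812 z 0.1812 Fx 0.23 Fy 0.72 Fz -1.28 0.47939444807469794
```

View pics/m9.png

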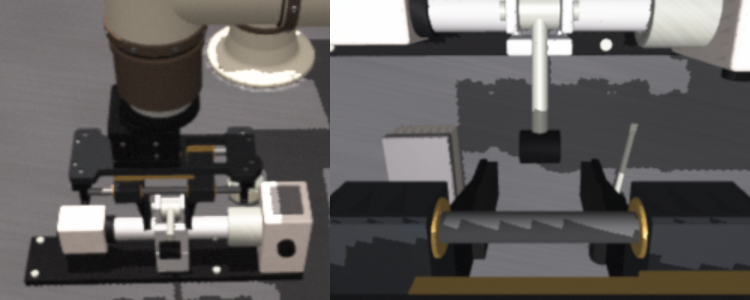

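In the wrist view the lever lies out towards -y, with the knob at full-frame (325,222). That fits level at 85 mm. I'll press down on it with closed fingertips to confirm it is on the stop.

move_arm(increments=[0,0,0,0,0,0.004,0,0,0,0,0,0,0.004,0,0,0,0,0,0,0.004,0,0,0,0,0.015,0,0.004,0,0,0,0,0.03,0,0.004,0,0,0,0,0.036,0,0.004,0,0,0,0,0.04,0,0.004,0,0,0,0,0.044,0,0.004,0,0,0,0,0.046,0,0.004,0,0,0,0,0.048,0,0.004,0,0,0,0,0.048,0,0.004,0])

```text
time_s: 13.83
tcp_pos: [0.5967, -0.0301, 0.1328]
ee_rot: [[-0.001, -0.22, 0.976], [-0.0, 0.976, 0.22], [-1.0, 0.0, -0.001]]
wrist_force: [0.2, 0.4, 0.9]
gripper_width: 0.006
```

```bash
python3 st.py
```

```text
13.83 along 0.1636 lat -0.0854 z 0.1328 Fx 0.37 Fy -0.27 Fz 0.89 0.006227062342697846
```

Tips at z 0.125 with no contact, so the knob top is at or below that height. I'll press a few mm further.

move_arm(increments=[0,0,0,0.001,0,0,0,0,0,0,0.002,0,0,0,0,0,0,0.003,0,0,0,0,0,0,0.003,0,0,0,0,0,0,0.003,0,0,0])

```text
time_s: 14.25
tcp_pos: [0.5972, -0.0302, 0.1316]
ee_rot: [[0.001, -0.22, 0.975], [-0.001, 0.975, 0.22], [-1.0, -0.001, 0.0]]
wrist_force: [-2.2, 2.1, 5.8]
gripper_width: 0.003
```

move_arm(increments=[0,0,0,0.001,0,0,0,0,0,0,0.002,0,0,0,0,0,0,0.002,0,0,0,0,0,0,0.002,0,0,0])

```text
time_s: 14.58
tcp_pos: [0.5973, -0.0302, 0.1312]
ee_rot: [[0.001, -0.221, 0.975], [-0.001, 0.975, 0.221], [-1.0, -0.001, 0.001]]
wrist_force: [-4.2, -1.7, 12.1]
gripper_width: 0.003
```

The tips meet hard resistance (12 N) at z = 0.123, which is exactly the knob top with the lever level at its stop. I'll retreat and check.

move_arm(increments=[0,0,0,-0.01,0,0,0,0,0,0,-0.04,0,0,0,0,0,0,-0.08,0,0,0,0,0,0,-0.12,0,0,0,0,0,0,-0.15,0,-0.03,0,0,0,0,-0.17,0,-0.07,0,0,0,0,-0.18,0,-0.11,0,0,0,0,-0.18,0,-0.15,0,0,0,0,-0.18,0,-0.17,0,0,0,0,-0.18,0,-0.17,0,0,0,0,-0.18,0,-0.17,0])

```text
time_s: 15.5
tcp_pos: [0.4305, -0.0678, 0.3093]
ee_rot: [[0.003, -0.22, 0.976], [0.001, 0.976, 0.22], [-1.0, -0.0, 0.003]]
wrist_force: [0.2, -0.9, 0.4]
gripper_width: 0.003
```

```bash
python3 st.py; python3 - <<'E'
from h import *
save('wrist','w10');save('scene','s10');save('top','t10')
a=cv2.imread('pics/s10.png')[100:330,190:410]; a=cv2.resize(a,None,fx=1.8,fy=1.8,interpolation=cv2.INTER_CUBIC)
b=cv2.imread('pics/s4.png')[100:330,190:410]; b=cv2.resize(b,None,fx=1.8,fy=1.8,interpolation=cv2.INTER_CUBIC)
cv2.imwrite('pics/m10.png',cv2.hconcat([b,a]))
E
```

```text
15.5 along 0.1634 lat 0.0851 z 0.3093 Fx -0.94 Fy 0.04 Fz 0.45 0.003426866634651595
```

View pics/m10.png

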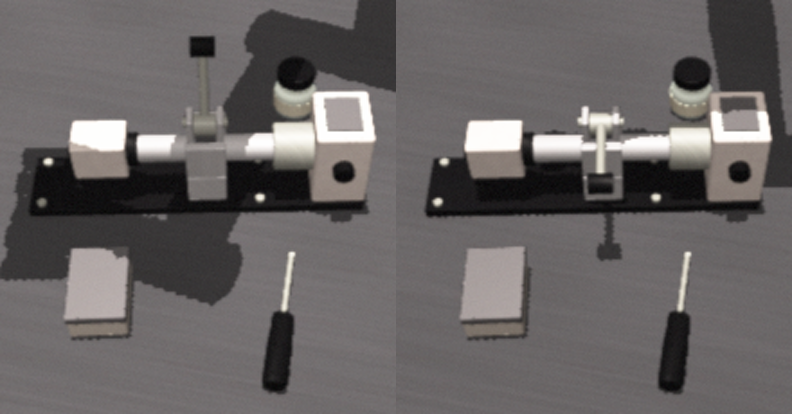

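View pics/w10.png

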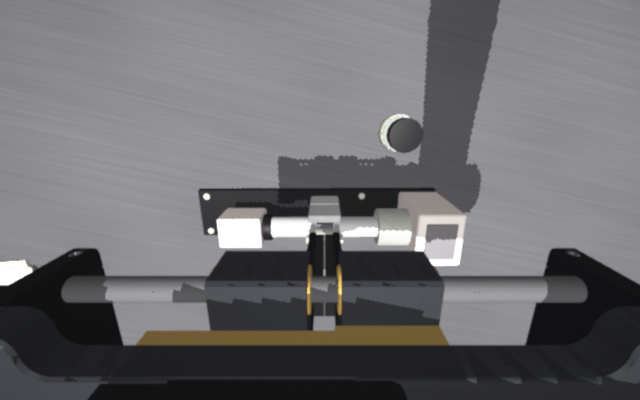

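```bash
python3 - <<'E'
from h import *
for n in('s4','s5','s9','s10'):
    g=cv2.imread(f'pics/{n}.png',0).astype(float)
    row=g[188:194,222:240].mean(0); row2=g[188:194,255:270].mean(0)
    f=lambda r,o:o+np.interp(0,[0],[0])+float(np.sum(np.abs(np.diff(r))*(np.arange(len(r)-1)+.5))/np.sum(np.abs(np.diff(r))))
    print(n,round(f(row,222),2),round(f(row2,255),2))
s=r.sense();print(s['time_s'],np.round(s['joint_velocities'],2),s['wrist_force'])
r.finish_job()
E
```

```text
s4 229.42 261.69
s5 229.48 261.51
s9 229.66 261.64
s10 229.59 261.57
15.65 [ 0.07  0.9   0.11 -0.13 -0.12 -0.05] [ 0.57628703 -0.09304484 -0.43705187]
the job is handed in; nothing more can be done
```

The camera is home with the sealing ring squeezed down, the lever is closed on its stop, and the job was handed in at about 15.7 s. No verdict came back, so the result rests on my own checks.

- **Camera and ring:** I pushed the camera about 45 mm. The force rose slowly from about 5 N to 8 N, then climbed at about 7 N/mm, which matches the ring bottoming. The highest reading was about 13 N, against the 30 N limit; I read the force only at the end of each small step.
- **Camera held:** After I let go and through the lever closing, the camera's edges in the scene pictures moved less than 0.3 pixel. I take the ring to be still squeezed from this, but I did not measure the squeeze again after locking.
- **Lever:** I carried it over by pinching the knob. It crept a few millimetres in the fingers near the end, so I released it and pressed down with closed fingertips. They met a hard stop at 12 N with the knob's top at 123 mm, which is exactly the level, closed position. It was still level in the last picture.
- **Surroundings:** The gripper is clear of everything, and the jar, slide box and screwdriver look unmoved in the scene pictures. No check failed or disagreed.

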